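# Set the heel-angle jig to the red line and lock it

### The arm

A 6-joint arm with a two-finger parallel gripper is mounted at the origin on the work surface. World frame = base frame: x ahead of the robot, y to its left, z up, the work surface at z = 0. Lengths are in mm, angles in rad, forces in N, time in s.
With the tool pointing down it reaches from about 275 to 750 mm from the base axis. Payload 10.2 kg.
Tool frame: the origin (TCP) lies at the very end of the fingers, on their centre line; the grasp point (between the pads) lies 19 mm behind it (ctrl.hold_point_z is the distance from the TCP to the grasp point, in mm); z points along the fingers, y is the direction in which the jaws open and shut (so a half turn about z gives the same grasp; the last joint's range is limited). The gripper opens to 85 mm and grips with 20 to 120 N. Pads are 22 mm wide; open, the fingers measure 114 mm over their backs; the gripper's body (76 mm by 85 mm) begins 54 mm behind the grasp point. The pads swing forward as they close: fully open they stand 13 mm farther back than shut.
Start: joints at [-1.418, 0.313, 1.498, -0, 1.331, -0.223], TCP at [192.672, -488.374, 231.294] pointing down, gripper open.
Joint ranges: [-2.94, 2.94], [-0.97, 2.17], [0.19, 2.56], [-1.23, 4.37], [0.02, 3.11], [-2.88, 2.88]. Speed limits (rad/s): [2.39, 2.39, 3.01, 3.14, 3.14, 3.14].

### API

Orientations are given as a unit quaternion [w, x, y, z].
In Python, from rig import readout, cams, workorder, spotter, ctrl gives the robot as it stands.
- The arm moves only by the tool step_arm, never from a script. Its argument "plan" is text: rows parted by semicolons, each of 5 numbers parted by spaces: the shift along the tool's x, y, z in cm, then the turn about the tool's z in degrees, then the opening in per cent of the stroke, from 0 (shut) to 100 (fully open). In form: x y z twist gripper; .... A call has 1 to 10 rows; each row is the pose to reach, as a shift and turn from the pose commanded when the call began, along the tool's axes at that moment; what a row does not reach only later rows make up. A row lasts 1/10 s, in which the tool goes at most 50 mm and 8.59 degrees, less where a joint would pass 70% of its speed; a pose out of reach is approached as far as the arm can. A call with a gripper value outside its range is refused whole. The fingers move at their own pace and stop on an object; "grip_force" is the grip in N (left out, the last holds). Time passes only in rows, so rows that repeat a pose let the fingers close. It gives the time, the measured TCP pose, the force and the opening at its end, in the units of the state.
- readout.sense(): the state, without advancing time (a new reading comes with each control period).
- cams.capture(name): name is "scene" or "side" or "wrist"; returns (picture, depth): 384x512x3 uint8, red, green, blue; 384x512 float32, mm along the optical axis (not along the pixel's ray), 0 where there is no reading.
- cams.camera_info(name): a dict with "vfov" (degrees; the focal length in pixels is half the picture's height over the tangent of half this angle, whatever the lens; pixels are square), "cx", "cy" (the principal point, pixels), "k1" (the pictures are not rectified: a ray, as slopes to the right and down, at radius r is drawn at 1 + k1 r^2 times it, then the intrinsics apply), "rvec" (rotation vector, rad) and "tvec" (3), from world to camera coordinates, as OpenCV has them. Camera axes: x right, y down, z forward; pixel columns grow to the right and rows downward; lengths in mm; the calibration is good to about 2 mm. A picture is of the moment at which its call begins: read the wrist's pose just before it. camera_info takes no time and is no camera call; for the wrist camera it gives the pose at the moment of the call.
- workorder.finish_job(): hands the job in, once; it reports no verdict.
Trained networks look in the newest picture that a camera, given by its name, has taken for a name from the list of things; names that differ only in an ending like _2 or _b are one class to them, and where a whole thing is asked for, a point or a joint stands for the part that bears it (a point fixed in the world has none). Each returns a list of dicts, best first, with "conf" (0 to 1); they miss things now and then, are a little off and sometimes report something else, mostly with a low value. They report only what shows in the picture. A call takes as long as a camera call.
- spotter.regions_of(camera, target): "pixels" (384x512 bool, what is visible of it) and "extent" ([centre column, centre row, width, height] in pixels, round what is visible of it).
The state is a dict: "time_s": time; "joints": joint angles; "dq": joint speeds; "tau": joint torques, N m; "eef_pos": TCP position; "ee_rot": TCP orientation; "force": force on the tool from outside, world axes, zero at the start; "wrist_torque": the same for the moment, N m; "grip_width": opening from 0.0 (shut) to 1.0 (fully open).
Only numpy, scipy, OpenCV 4.12 (cv2) and the standard library are available. Lean on these libraries where they do the work, as an engineer would, in place of code of your own. Each camera call takes 0.05 s, during which the arm holds its last target. There are 200 camera calls.

### The job

Set the heel-angle jig for the next shoe: with a fingertip, push the black stud on the dial round, whichever way you like, until the dial's black index line lines up with the red line on the white scale ring and stays there. Then push the brass lock tab along its track, towards the red stop block, until it is fully home, without losing the setting. Only push, and gently: do not pinch or lift anything, and leave the other tools where they lie.

Things in the scene. Friction and masses are not known exactly. Their poses are not given: they have to be found in the camera images.
- jig: The fixed heel-angle jig: a grey cast base plate 220 (along its x) x 410 (along its y, from -240 to +170) x 30 mm thick, bolted to the bench. Origin on the bench directly under the dial's axis; z up; x points roughly away from the robot. A horseshoe lies fixed on its -y end; the lock track runs along x at y = +130 mm.
- dial_centre (a point): Point on the dial's vertical axis at the top face of the dial, 44 mm above the bench. The dial is an aluminium disc, 142 mm across and 8 mm thick, with a 4 mm high dark hub disc (24 mm across) in the middle; the white scale ring around it is 188 mm across and its top is 36 mm above the bench. Its axes are the jig's.
- dial (a joint): Angle of the dial in rad, growing anticlockwise seen from above; 0 when the index line points along the jig's +x, pi when it points along the jig's -x. It starts near pi, and turns either way between -1.6 and 7.9 without springing back: about 0.12 N m of friction, it stays where it is left. Locking tab and dial are not coupled: the tab does not stiffen or shift the dial.
- dial_index (a point): Outer end of the dial's black index line (3 mm wide, radial), on the top face 72 mm from the axis. The line lies on the side of the dial opposite to the stud.
- red_mark (a point): Inner end of the red line (7 mm wide, 21 mm long, radial) on the fixed white scale ring, 72 mm from the dial's axis and at the height of the dial's top face: the index point coincides with it when the dial is set. The other ring lines are thin and black, every 15 degrees. The ring cannot be turned.
- stud (a point): Centre of the black upright round stud on the dial, 18 mm in diameter and 32 mm high above the dial's top face (its top is 76 mm above the bench), 48 mm from the axis and directly opposite the index line. This point is 16 mm above the dial's top face.
- lock (a joint): Travel of the brass lock tab in m: 0 fully back (towards the robot), 0.042 fully home at its end stop. It slides along the jig's +x with about 2 N of friction and stays where it is left. It starts between 0 and 0.012.
- lock_face (a point): Centre of the brass lock tab's near (jig -x) face, which is the one to push. The tab is a block 26 mm along x, 34 mm along y and 34 mm high, its underside 31 mm and its top 65 mm above the bench. At home its far face all but touches a red stop block 20 mm high.
- hoof_pick: Loose brass hoof pick, 155 x 34 x 10 mm, a bystander to be left alone. Origin on the bench near its middle, length along its x.
- clinchers: Loose chrome clinchers, about 245 x 86 x 20 mm, a bystander to be left alone. Origin on the bench under the pivot; handles run 178 mm to its -x, jaws 68 mm to its +x.
- hardy: Loose squat cast-iron hardy tool, 60 x 60 x 70 mm, a bystander to be left alone. Origin under its centre.
- heel_wedge: Loose black plastic heel wedge, a U about 145 x 104 mm, 6 to 16 mm thick, a bystander to be left alone. Origin on the bench between its legs.

How it is judged (in metres and radians):
On the way, in this order (a step that is already met when the one before it is completed fails the run):
1. the dial stands still with its index line on the red line, while the lock tab is still back (horizontal distance between dial_index and red_mark below 0.004 m and velocity of joint dial between -0.05 and 0.05 rad/s and value of joint lock below 0.02 m), for 0.2 s.
2. the lock tab is pushed fully home with the dial still on the red line (horizontal distance between dial_index and red_mark below 0.004 m and value of joint lock above 0.038 m), for 0.2 s.
At the end, for the whole second after the job is handed in: The outer end of the index line is within 4 mm of the red line's inner end (about 3 degrees), the dial is still, and the lock tab is within 4 mm of its end stop (all of step 2 and velocity of joint dial between -0.05 and 0.05 rad/s); the robot touches nothing.
It fails at once if the jig, its dial or its tab is pinched or pushed hard (over 25 N) (contact force between the fingers and jig above 25 N).
It fails at once if the hoof pick lifted or shifted by more than 15 mm (distance of hoof_pick from where it was at the start of the episode above 0.015 m).
It fails at once if the clinchers lifted or shifted by more than 15 mm (distance of clinchers from where it was at the start of the episode above 0.015 m).
It fails at once if the hardy lifted or shifted by more than 15 mm (distance of hardy from where it was at the start of the episode above 0.015 m).
It fails at once if the heel wedge lifted or shifted by more than 15 mm (distance of heel_wedge from where it was at the start of the episode above 0.015 m).
It also fails if it takes over 58 s, if anything falls off the work surface, if the arm or the gripper's body presses on something with over 40 N, if the wrist force passes 120 N, or if a joint passes its speed limit or range.

## Working session

There is one attempt and no reset: what is moved stays moved. The work goes in short steps, Python scripts to look and compute and a tool call to move; the robot and the scene stay as the last step left them, time stands still between calls to the robot, and variables do not carry over. Pictures are saved under pics/ and viewed, about 8 in all and at most 12, crops included, and the job is handed in when it is done.

Besides the shell and the picture viewer there is one more tool, called after "Emit:" as name(argument=value, ...) on one line, values as JSON. step_arm: Moves the arm, as the interface text tells. Its arguments: {"type":"object","properties":{"plan":{"type":"string"},"grip_force":{"type":"number"}},"required":["plan"]}

```bash
ls; mkdir -p pics; cat > h.py <<'E'
import numpy as np, cv2
from rig import readout, cams, workorder, spotter, ctrl
def cam(n):
    c=cams.camera_info(n); f=192/np.tan(np.radians(c['vfov'])/2)
    R=cv2.Rodrigues(np.array(c['rvec'],float))[0]; t=np.array(c['tvec'],float).ravel()
    return c,f,R,t
def ray(n,uv,C=None):
    c,f,R,t=C or cam(n)
    K=np.array([[f,0,c['cx']],[0,f,c['cy']],[0,0,1.]])
    p=np.asarray(uv,float).reshape(-1,1,2)
    s=cv2.undistortPoints(p,K,np.array([c['k1'],0,0,0,0.])).reshape(-1,2)
    return -R.T@t, np.c_[s,np.ones(len(s))]@R
def onz(n,uv,z,C=None):
    o,d=ray(n,uv,C); return o+d*((z-o[2])/d[:,2])[:,None]
def proj(n,P,C=None):
    c,f,R,t=C or cam(n); K=np.array([[f,0,c['cx']],[0,f,c['cy']],[0,0,1.]])
    return cv2.projectPoints(np.asarray(P,float).reshape(-1,3),cv2.Rodrigues(R)[0],t,K,np.array([c['k1'],0,0,0,0.]))[0].reshape(-1,2)
E
python3 - <<'E'
from h import *
print(readout.sense())
ims=[]
for n in("scene","side"):
    im,d=cams.capture(n); cv2.imwrite(f'pics/{n}0.png',cv2.resize(im[:,:,::-1],(800,600),interpolation=cv2.INTER_CUBIC))
    np.savez(f'{n}0.npz',im=im,d=d)
    print(n,{k:np.round(v,3) for k,v in cams.camera_info(n).items()})
    for t,z in(("stud",60),("dial_index",44),("dial",44),("red_mark",44),("lock_face",48),("hardy",35),("clinchers",10),("hoof_pick",5),("heel_wedge",8),("jig",30)):
        try:
            for r in spotter.regions_of(n,t)[:2]:
                v,u=np.nonzero(r['pixels']); m=[u.mean(),v.mean()]
                print(n,t,round(r['conf'],2),np.round(r['extent']),np.round(m,1),onz(n,m,z)[0].round())
        except Exception as e: print(t,e)
E
```

```text
pics
{'time_s': 0.0, 'joints': array([-1.41843323e+00,  3.13462360e-01,  1.49845967e+00,  1.34446120e-05,
        1.33098863e+00, -2.23399705e-01]), 'dq': array([-3.25122399e-04,  1.41800392e-03, -6.34470864e-05, -6.49099921e-04,
       -1.75581321e-03, -1.14224723e-03]), 'tau': array([-1.12334965e-03, -4.12267685e+01, -2.59745228e+01, -2.51963884e-04,
        4.10290013e-03, -6.15284932e-06]), 'eef_pos': array([ 192.61695704, -488.10767101,  230.72024708]), 'ee_rot': array([-6.58358440e-04,  9.82402233e-01,  1.86776388e-01,  2.99266169e-05]), 'force': array([-1.20225871, -0.42954088, -0.73910605]), 'wrist_torque': array([-0.01401667,  0.00311124,  0.01731395]), 'grip_width': 1.0022453199925738}
scene {'vfov': np.float64(50.005), 'cx': np.float64(250.409), 'cy': np.float64(188.665), 'k1': np.float64(-0.117), 'rvec': array([ 0.82 ,  2.703, -0.919]), 'tvec': array([ 459.469, -231.441, 1416.224])}
scene stud 0.59 [234. 166.  51.  37.] [233.1 166.3] [562. -75.  60.]
scene dial_index 0.73 [233. 165.  49.  39.] [233.4 165.8] [554. -88.  44.]
scene dial 0.66 [235. 169.  44.  38.] [233.  166
[... 1035 characters left out ...]
69.  48.  36.] [277.8 167.9] [550. -81.  44.]
side red_mark 0.95 [278. 175.  63.  46.] [278.6 174.5] [546. -58.  44.]
side lock_face 0.62 [283. 203.  13.  19.] [283.  203.1] [526.  39.  48.]
side hardy 0.71 [270. 100.  20.  25.] [270.  102.3] [ 602. -370.   35.]
side clinchers 0.81 [193. 166.  91.  37.] [192.5 169.4] [787. -77.  10.]
side hoof_pick 0.58 [194. 167.  90.  36.] [194.3 169.9] [783. -80.   5.]
side hoof_pick 0.5 [338. 166.  13.  42.] [336.2 161.5] [ 389. -163.    5.]
side heel_wedge 0.7 [277. 271.  68.  55.] [276.7 270. ] [525. 201.   8.]
side heel_wedge 0.28 [280. 171.  88. 118.] [277.  171.7] [ 553. -100.    8.]
side jig 0.89 [282. 171.  87. 114.] [277.1 171.7] [552. -80.  30.]
```

```bash
python3 - <<'E'
import cv2,numpy as np
a=np.load('scene0.npz')['im'];b=np.load('side0.npz')['im']
A=cv2.resize(a[100:250,150:350],None,fx=4,fy=4,interpolation=3)
cv2.imwrite('pics/a1.png',A[:,:,::-1])
B=cv2.resize(b[90:240,160:360],None,fx=4,fy=4,interpolation=3)
cv2.imwrite('pics/b1.png',B[:,:,::-1])
E
```

```text
(no output)
```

View pics/a1.png

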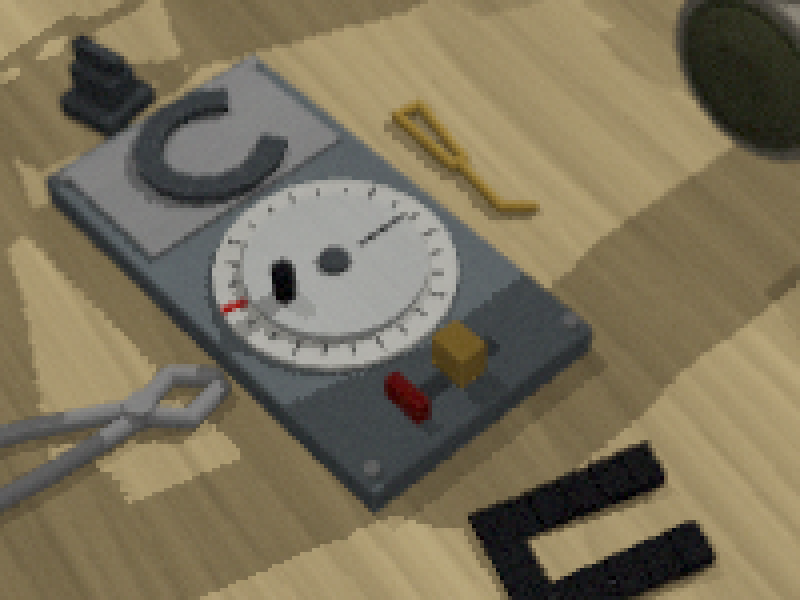

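View pics/b1.png

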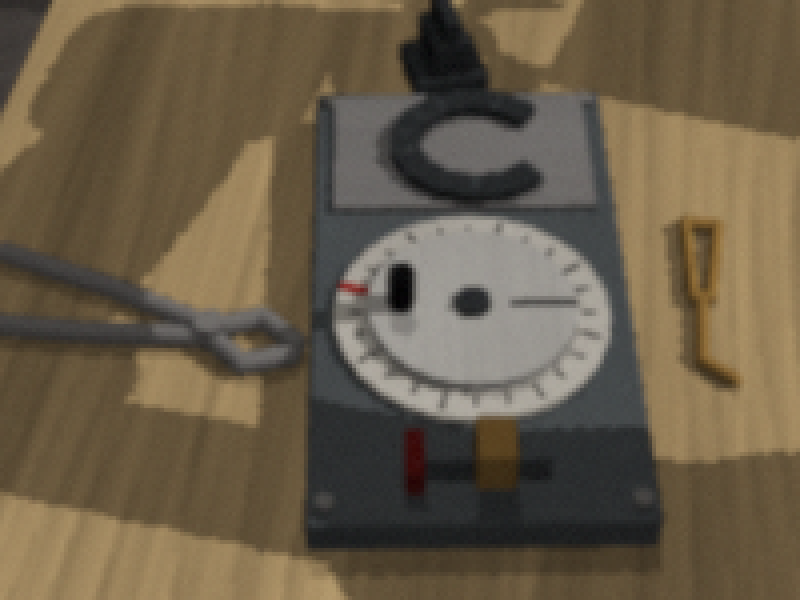

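Index points towards the robot, red mark is on the far (+x) side, so nearly half a turn is needed. Stud on the far side; path over the dial is clear. I'll move over the jig with the wrist camera.

Emit:
step_arm(plan="22 -12 -10 8 100; 22 -12 -10 16 100; 22 -12 -10 21.5 0; 22 -12 -10 21.5 0; 22 -12 -10 21.5 0; 22 -12 -10 21.5 0; 22 -12 -10 21.5 0")

```text
time_s: 1.8
eef_pos: [354.6, -294.6, 332.6]
ee_rot: [0.001, 1.0, 0.002, 0.001]
force: [0.3, -0.3, -0.4]
grip_width: 0.142
```

Emit:
step_arm(plan="20 -22 0 0 0; 20 -22 0 0 0; 20 -22 0 0 0; 20 -22 0 0 0; 20 -22 0 0 0; 20 -22 0 0 0; 20 -22 0 0 0; 20 -22 0 0 0; 20 -22 0 0 0")

```text
time_s: 2.7
eef_pos: [552.6, -77.3, 331.0]
ee_rot: [0.0, 1.0, -0.001, -0.0]
force: [0.0, -0.5, 0.9]
grip_width: -0.0
```

```bash
python3 - <<'E'
from h import *
s=readout.sense();print(s['time_s'],s['eef_pos'],s['ee_rot'],s['grip_width'],s['joints'])
im,d=cams.capture('wrist');np.savez('w1.npz',im=im,d=d,C=np.array([cam('wrist')],dtype=object))
print(cam('wrist'))
for t,z in(("stud",60),("dial_index",44),("dial",44),("red_mark",44),("lock_face",48)):
    for r in spotter.regions_of('wrist',t)[:2]: print(t,r['conf'],np.round(r['extent']))
cv2.imwrite('pics/w1.png',cv2.resize(im[:,:,::-1],(800,600),interpolation=cv2.INTER_CUBIC))
E
```

```text
2.7 [552.6052575  -77.34175513 330.95462057] [ 6.03285334e-05  9.99999757e-01 -5.69417245e-04 -3.96504919e-04] -5.160484244261846e-06 [-3.48841020e-01  3.42835293e-01  1.20133562e+00 -3.84190134e-04
  1.59812596e+00  1.22308378e+00]
({'vfov': 66.77801698952553, 'cx': 255.2315929917523, 'cy': 191.38750293630235, 'k1': -0.025416904473491625, 'rvec': array([-2.07581736,  2.07719587,  0.27978116]), 'tvec': array([-79.1395016 , 470.87428575, 622.05179707])}, np.float64(291.30486853543204), array([[-4.08452777e-04, -9.99998144e-01,  1.88286199e-03],
       [-9.63862824e-01,  8.95283927e-04,  2.66397549e-01],
       [-2.66398740e-01, -1.70600985e-03, -9.63861401e-01]]), array([-79.1395016 , 470.87428575, 622.05179707]))
stud 0.86 [266. 156.  95.  91.]
stud 0.3 [252.  40.  43.  80.]
dial_index 0.57 [266. 158.  98. 102.]
dial_index 0.16 [316. 244.  61.  15.]
dial 0.83 [265. 155.  97.  95.]
dial 0.62 [182. 179.  25.  24.]
red_mark 0.76 [265. 154. 124. 123.]
lock_face 0.93 [180. 177.  27.  18.]
```

View pics/w1.png

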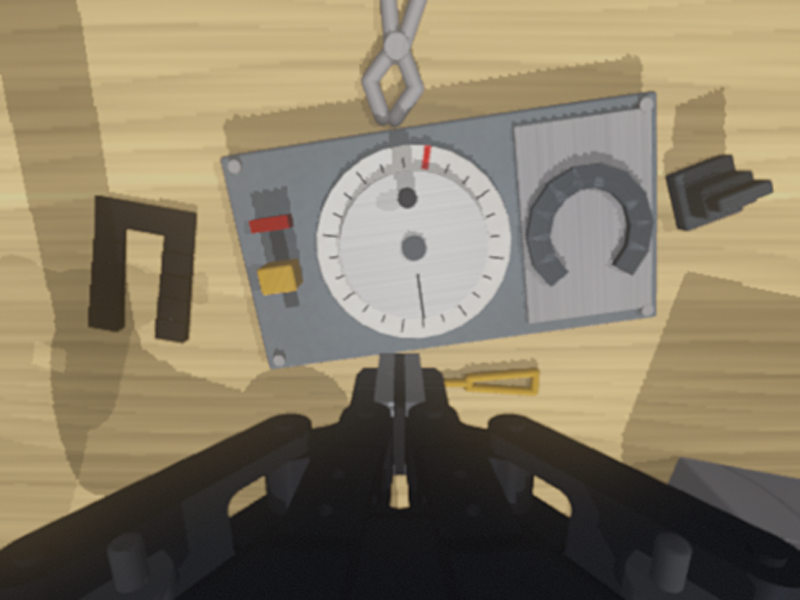

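The wrist view shows hub (413,247), stud top (406,197), index line at (420,300), red line (427,156), tab (278,278), stop (271,223), all in the 800 px picture. Now measure.

```bash
cat >> h.py <<'E'
def angs(im,C,ctr=None,n='wrist',verbose=1):
    """blobs on world grid planes: returns hub centre, red angle, index angle, stud"""
    hsv=cv2.cvtColor(im,cv2.COLOR_RGB2HSV); g=cv2.cvtColor(im,cv2.COLOR_RGB2GRAY)
    def pick(m,z,P,rmax,rmin=0):
        v,u=np.nonzero(m); W=onz(n,np.c_[u,v],z,C)[:,:2]; r=np.hypot(*(W-P).T)
        return W[(r<rmax)&(r>rmin)]
    dark=g<110
    if ctr is None: ctr=np.array([555.,-83])
    hub=ctr
    for _ in range(4): hub=pick(dark,48,hub,18).mean(0)
    red=(hsv[:,:,1]>110)&((hsv[:,:,0]<8)|(hsv[:,:,0]>172))
    R=pick(red,37,hub,100,68)
    return hub,R,pick,dark,g
E
python3 - <<'E'
from h import *
z=np.load('w1.npz',allow_pickle=True);im=z['im'];C=tuple(z['C'][0])
hub,R,pick,dark,g=angs(im,C)
# ring fit: white boundary
print('hub',hub)
W=pick(g>150,36,hub,96,0); print('white',len(W),W.min(0),W.max(0),(W.min(0)+W.max(0))/2)
def A(P): return np.degrees(np.arctan2(P[1],P[0]))
print('red',len(R),R.mean(0),A(R.mean(0)-hub),np.hypot(*(R-hub).T).min(),np.hypot(*(R-hub).T).max())
for th in(100,120,140):
    I=pick(g<th,44,hub,70,25); a=np.degrees(np.arctan2(*(I-hub).T[::-1])); I=I[abs(a)>130]
    print('index',th,len(I),I.mean(0) if len(I) else 0,A(I.mean(0)-hub), np.hypot(*(I-hub).T).max())
S=pick(g<90,76,hub+[48,5],20);print('stud',len(S),S.mean(0),S.mean(0)-hub,A(S.mean(0)-hub))
# plate edges / tab
m=spotter.regions_of
hsv=cv2.cvtColor(im,cv2.COLOR_RGB2HSV)
t=((hsv[:,:,0]>15)&(hsv[:,:,0]<30)&(hsv[:,:,1]>120)).astype(np.uint8); t[:,:150]=0;t[:150]=0;t[:,205:]=0;t[200:]=0
v,u=np.nonzero(t);q=cv2.minAreaRect(np.c_[u,v].astype(np.float32));b=cv2.boxPoints(q)
print('tab px',q,onz('wrist',b,65,C).round(1))
red=((hsv[:,:,1]>110)&((hsv[:,:,0]<8)|(hsv[:,:,0]>172)));red[:,200:]=0
v,u=np.nonzero(red);b=cv2.boxPoints(cv2.minAreaRect(np.c_[u,v].astype(np.float32)));print('stop',onz('wrist',b,50,C).round(1))
# plate corners by eye (800px)
print('plate',onz('wrist',np.array([[222,158],[655,92],[655,317],[271,368]])*.64,30,C).round(1))
# fingertip px
print('tip',onz('wrist',np.array([[381,355],[420,355]])*.64,331,C).round(1), proj('wrist',[552.6,-77.3,331],C)/.64)
A=cv2.resize(im[85:215,160:330],None,fx=4.6,fy=4.6,interpolation=3);cv2.imwrite('pics/w1c.png',A[:,:,::-1])
E
```

```text
hub [552.39355569 -92.89467735]
white 11472 [ 457.55573014 -187.64913674] [644.53004067   0.72851131] [551.0428854  -93.46031272]
red 51 [ 634.56232856 -103.84553638] -7.591233283291429 73.36363360077019 93.03078289813065<stdin>:11: RuntimeWarning: Mean of empty slice.
  ret = um.true_divide(
Traceback (most recent call last):
ValueError: zero-size array to reduction operation maximum which has no identity
```

```bash
python3 - <<'E'
from h import *
z=np.load('w1.npz',allow_pickle=True);im=z['im'];C=tuple(z['C'][0])
hub,R,pick,dark,g=angs(im,C)
def A(P): return np.degrees(np.arctan2(P[1],P[0]))
for th in(135,150,160):
    I=pick(g<th,44,hub,66,28); a=np.degrees(np.arctan2(*(I-hub).T[::-1])); I=I[abs(a)>150]
    if len(I): print('index',th,len(I),I.mean(0),A(I.mean(0)-hub), np.hypot(*(I-hub).T).max())
S=pick(g<90,76,hub+[48,5],20);print('stud',len(S),S.mean(0),S.mean(0)-hub,A(S.mean(0)-hub))
hsv=cv2.cvtColor(im,cv2.COLOR_RGB2HSV)
t=((hsv[:,:,0]>15)&(hsv[:,:,0]<30)&(hsv[:,:,1]>120)).astype(np.uint8); t[:,:155]=0;t[:155]=0;t[:,200:]=0;t[195:]=0
v,u=np.nonzero(t);q=cv2.minAreaRect(np.c_[u,v].astype(np.float32));b=cv2.boxPoints(q)
print('tab px',q,onz('wrist',b,65,C).round(1))
red=((hsv[:,:,1]>110)&((hsv[:,:,0]<8)|(hsv[:,:,0]>172)));red[:,200:]=0
v,u=np.nonzero(red);b=cv2.boxPoints(cv2.minAreaRect(np.c_[u,v].astype(np.float32)));print('stop',onz('wrist',b,50,C).round(1))
print('plate',onz('wrist',np.array([[222,158],[655,92],[655,317],[271,368]])*.64,30,C).round(1))
print('tip',onz('wrist',np.array([[381,355],[420,355]])*.64,331,C).round(1), proj('wrist',[552.6,-77.3,331],C)/.64)
A=cv2.resize(im[85:215,160:330],None,fx=4.6,fy=4.6,interpolation=3);cv2.imwrite('pics/w1c.png',A[:,:,::-1])
E
```

```text
index 135 28 [505.67835999 -99.71050257] -171.69902102446662 64.64522423324571
index 150 41 [505.44242522 -99.7172802 ] -171.73205736548243 64.88372213455251
index 160 48 [506.45741388 -99.79240335] -171.46032395783567 64.88372213455251
stud 98 [600.01859546 -85.75632451] [47.62503977  7.13835284] 8.524408260899968
tab px ((177.01747131347656, 177.6309814453125), (18.7011661529541, 23.392976760864258), 82.40535736083984) [[538.4  51.1  65. ]
 [542.9  17.5  65. ]
 [515.6  15.6  65. ]
 [511.   49.8  65. ]]
stop [[578.7  59.5  50. ]
 [583.7  22.9  50. ]
 [571.2  21.8  50. ]
 [566.1  58.8  50. ]]
plate [[ 634.1   86.4   30. ]
 [ 692.3 -312.9   30. ]
 [ 477.2 -344.1   30. ]
 [ 421.1   56.1   30. ]]
tip [[560.3 -72.7 331. ]
 [560.3 -85.9 331. ]] [[394.5929136  375.90759892]]
```

View pics/w1c.png

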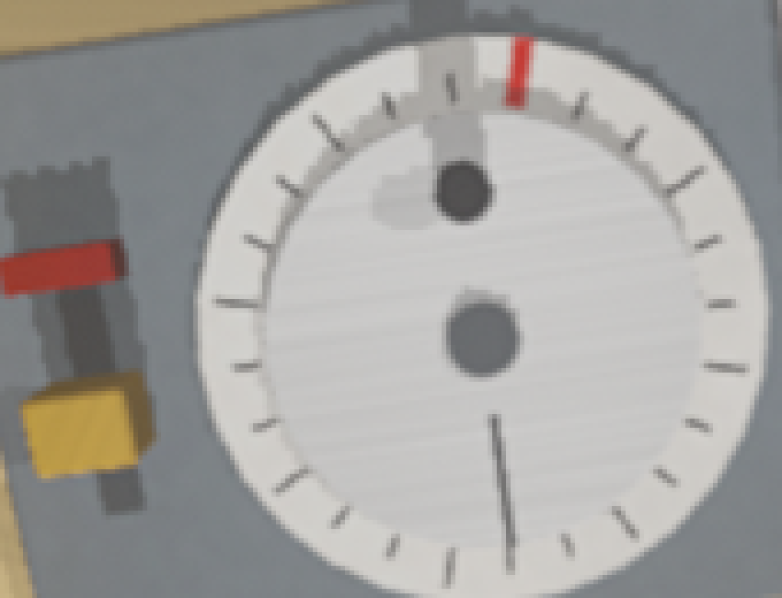

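Geometry is consistent: hub at (552.4, −92.9), jig yaw 8.4°, stud at 8.5°, red line at −7.6°. That means pushing the stud about 164° anticlockwise. Now go down beside the stud on its −y side.

Emit:
step_arm(plan="5.1 3.6 0 -8 0; 5.1 3.6 5 -8.4 0; 5.1 3.6 10 -8.4 0; 5.1 3.6 15 -8.4 0; 5.1 3.6 20 -8.4 0; 5.1 3.6 23 -8.4 0; 5.1 3.6 25 -8.4 0; 5.1 3.6 26.5 -8.4 0; 5.1 3.6 27.3 -8.4 0; 5.1 3.6 27.3 -8.4 0")

```text
time_s: 4.0
eef_pos: [604.0, -111.9, 58.0]
ee_rot: [-0.0, 0.997, 0.073, -0.0]
force: [0.0, -0.0, -0.1]
grip_width: 0.003
```

```bash
cat > arc.py <<'E'
from h import *
import sys
from scipy.spatial.transform import Rotation as Ro
# usage: arc.py cx cy d phi_from phi_to n : rows for finger poses behind stud
hub=np.array([552.4,-92.9])
def pose(phi,d):
    a=np.radians(phi);u=np.array([np.cos(a),np.sin(a)]);t=np.array([-u[1],u[0]])
    return hub+48*u-d*t,phi
def rows(p0,yaw0,z,seq,grip=0):
    a=np.radians(yaw0);X=np.array([np.cos(a),np.sin(a)]);Y=np.array([X[1],-X[0]])
    print('; '.join('%.2f %.2f %.1f %.1f %d'%(*(np.array([(p-p0)@X,(p-p0)@Y])/10),z,yaw0-ph,grip) for p,ph in seq))
if __name__=='__main__':
    s=readout.sense();q=s['ee_rot'];M=Ro.from_quat([q[1],q[2],q[3],q[0]]).as_matrix()
    yaw=np.degrees(np.arctan2(M[1,0],M[0,0]))%360
    print(s['time_s'],s['eef_pos'].round(1),'yaw',yaw.round(2),'F',s['force'].round(1))
    d0,f0,d1,f1,n=map(float,sys.argv[1:6])
    p0,y0=pose(f0,d0)
    print('cmd',p0)
    n=int(n); rows(p0,y0,0,[pose(f0+(f1-f0)*k/n,d1) for k in range(1,n+1)])
E
python3 arc.py 28 8.4 16 72.4 10
```

```text
4.0 [ 604.  -111.9   58. ] yaw 8.42 F [ 0.  -0.  -0.1]
cmd [ 603.97539678 -113.58763995]
0.15 -1.75 0.0 -6.4 0; 0.24 -2.30 0.0 -12.8 0; 0.26 -2.87 0.0 -19.2 0; 0.22 -3.43 0.0 -25.6 0; 0.12 -3.99 0.0 -32.0 0; -0.04 -4.53 0.0 -38.4 0; -0.27 -5.05 0.0 -44.8 0; -0.55 -5.54 0.0 -51.2 0; -0.88 -6.00 0.0 -57.6 0; -1.26 -6.41 0.0 -64.0 0
```

```bash
python3 arc.py 26.3 8.4 16 72.4 10
```

```text
4.0 [ 604.  -111.9   58. ] yaw 8.42 F [ 0.  -0.  -0.1]
cmd [ 603.72705563 -111.90587699]
0.15 -1.58 0.0 -6.4 0; 0.24 -2.13 0.0 -12.8 0; 0.26 -2.70 0.0 -19.2 0; 0.22 -3.26 0.0 -25.6 0; 0.12 -3.82 0.0 -32.0 0; -0.04 -4.36 0.0 -38.4 0; -0.27 -4.88 0.0 -44.8 0; -0.55 -5.37 0.0 -51.2 0; -0.88 -5.83 0.0 -57.6 0; -1.26 -6.24 0.0 -64.0 0
```

Emit:
step_arm(plan="0.05 -0.6 0 -1 0; 0.1 -1.0 0 -3 0; 0.15 -1.58 0 -6.4 0; 0.24 -2.13 0 -12.8 0; 0.26 -2.70 0 -19.2 0; 0.22 -3.26 0 -25.6 0; 0.12 -3.82 0 -32 0; -0.04 -4.36 0 -38.4 0; -0.04 -4.36 0 -38.4 0")

```text
time_s: 4.9
eef_pos: [598.0, -68.1, 59.4]
ee_rot: [0.001, 0.917, 0.399, 0.001]
force: [1.4, 0.8, -0.4]
grip_width: 0.002
```

```bash
python3 arc.py 16 46.8 16 106.8 10; python3 - <<'E'
from h import *
im,d=cams.capture('scene');A=im[125:215,190:310];B,_=cams.capture('side');B=B[120:210,220:340]
o=np.hstack([cv2.resize(x,(400,300),interpolation=3) for x in(A,B)]);cv2.imwrite('pics/c2.png',o[:,:,::-1])
E
```

```text
4.9 [598.  -68.1  59.4] yaw 47.01 F [ 1.4  0.8 -0.4]
cmd [596.92175912 -68.86225958]
0.14 -0.51 0.0 -6.0 0; 0.23 -1.03 0.0 -12.0 0; 0.26 -1.56 0.0 -18.0 0; 0.24 -2.09 0.0 -24.0 0; 0.16 -2.61 0.0 -30.0 0; 0.02 -3.13 0.0 -36.0 0; -0.16 -3.62 0.0 -42.0 0; -0.40 -4.10 0.0 -48.0 0; -0.68 -4.54 0.0 -54.0 0; -1.01 -4.96 0.0 -60.0 0
```

View pics/c2.png

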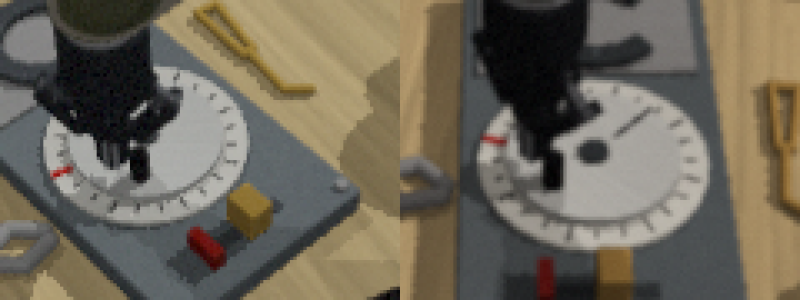

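The stud has followed the finger: in the right half it sits at (552,170) and the index line has turned to (635,120). Forces are small, so I'll continue.

Emit:
step_arm(plan="0.14 -0.51 0 -6 0; 0.23 -1.03 0 -12 0; 0.26 -1.56 0 -18 0; 0.24 -2.09 0 -24 0; 0.16 -2.61 0 -30 0; 0.02 -3.13 0 -36 0; -0.16 -3.62 0 -42 0; -0.40 -4.10 0 -48 0; -0.68 -4.54 0 -54 0; -1.01 -4.96 0 -60 0")

```text
time_s: 6.0
eef_pos: [554.6, -41.8, 58.7]
ee_rot: [0.0, 0.595, 0.804, 0.001]
force: [3.2, 3.1, 1.6]
grip_width: -0.004
```

```bash
python3 arc.py 16 106.8 16 160.8 9;python3 - <<'E'
from h import *
im,d=cams.capture('wrist');np.savez('w2.npz',im=im,d=d,C=np.array([cam('wrist')],dtype=object))
E
```

```text
6.0 [554.6 -41.8  58.7] yaw 106.95 F [3.2 3.1 1.6]
cmd [553.84358571 -42.32415537]
0.14 -0.51 0.0 -6.0 0; 0.23 -1.03 0.0 -12.0 0; 0.26 -1.56 0.0 -18.0 0; 0.24 -2.09 0.0 -24.0 0; 0.16 -2.61 0.0 -30.0 0; 0.02 -3.13 0.0 -36.0 0; -0.16 -3.62 0.0 -42.0 0; -0.40 -4.10 0.0 -48.0 0; -0.68 -4.54 0.0 -54.0 0
```

Emit:
step_arm(plan="0.14 -0.51 0 -6 0; 0.23 -1.03 0 -12 0; 0.26 -1.56 0 -18 0; 0.24 -2.09 0 -24 0; 0.16 -2.61 0 -30 0; 0.02 -3.13 0 -36 0; -0.16 -3.62 0 -42 0; -0.40 -4.10 0 -48 0; -0.68 -4.54 0 -54 0; -0.68 -4.54 0 -54 0")

```text
time_s: 7.05
eef_pos: [512.8, -62.3, 58.5]
ee_rot: [-0.0, 0.168, 0.986, -0.0]
force: [0.1, 0.0, -0.4]
grip_width: -0.003
```

```bash
python3 arc.py 16 160.8 16 166.8 2;python3 - <<'E'
from h import *
im,d=cams.capture('wrist');np.savez('w3.npz',im=im,d=d,C=np.array([cam('wrist')],dtype=object))
B,_=cams.capture('side');np.savez('s3.npz',im=B);B=B[120:220,210:345]
o=np.hstack([cv2.resize(x,(400,300),interpolation=3) for x in(im,B)]);cv2.imwrite('pics/c3.png',o[:,:,::-1])
E
```

```text
7.05 [512.8 -62.3  58.5] yaw 160.68 F [ 0.1  0.  -0.4]
cmd [512.33180058 -62.00437903]
0.08 -0.25 0.0 -3.0 0; 0.14 -0.51 0.0 -6.0 0
```

View pics/c3.png

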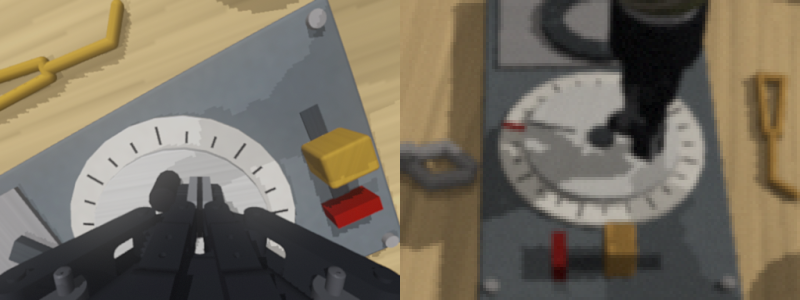

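```bash
cat > idx.py <<'E'
from h import *
import sys
def meas(n,im,C=None,save=None):
    """radial profile search in the world plane: index (dark) and red angles about hub"""
    C=C or cam(n); g=cv2.cvtColor(im,cv2.COLOR_RGB2GRAY).astype(np.float32); f=im.astype(np.float32)
    redness=(f[:,:,0]-.5*f[:,:,1]-.5*f[:,:,2])
    a=np.radians(np.arange(-60,45,.25)); out=[]
    for img,z,r,sg in((g,44,np.arange(34,67,1.),-1),(redness,37,np.arange(76,90,1.),1)):
        R,A=np.meshgrid(r,a); P=np.stack([552.4+R*np.cos(A),-92.9+R*np.sin(A),0*R+z],-1)
        uv=proj(n,P,C).astype(np.float32).reshape(*R.shape,2)
        p=sg*cv2.remap(img,uv[...,0],uv[...,1],1).mean(1)
        p=p-cv2.blur(p[:,None],(1,81)).ravel() if sg<0 else p
        k=p.argmax(); w=slice(max(k-14,0),k+15); q=np.clip(p[w]-p[w].max()*.3,0,None)
        out.append((np.degrees((a[w]*q).sum()/q.sum()).round(2),p[k].round(1)))
    return out
E
python3 - <<'E'
from idx import *
print('side t0 red',meas('side',np.load('side0.npz')['im']))
print('side now',meas('side',np.load('s3.npz')['im']))
z=np.load('w1.npz',allow_pickle=True);print('w1',meas('wrist',z['im'],tuple(z['C'][0])))
E
```

```text
side t0 red [(np.float64(-24.13), np.float32(12.8)), (np.float64(-5.56), np.float32(76.5))]
side now [(np.float64(-5.29), np.float32(25.3)), (np.float64(-5.34), np.float32(56.4))]
w1 [(np.float64(2.81), np.float32(19.6)), (np.float64(-7.65), np.float32(128.6))]
```

The side view puts the index close to the red line already. Back the finger off, rise and check from above.

Emit:
step_arm(plan="0 1 0 0 0; 0 2 0 0 0; 0 2 -3 0 0; 0 2 -8 0 0; -2 0 -13 0 0; -4.8 -1.6 -18 0 0; -4.8 -1.6 -23 0 0; -4.8 -1.6 -27 0 0; -4.8 -1.6 -27 0 0; -4.8 -1.6 -27 0 0")

```text
time_s: 8.15
eef_pos: [553.3, -92.1, 329.0]
ee_rot: [0.001, 0.167, 0.986, -0.0]
force: [-0.7, -0.1, -0.4]
grip_width: 0.003
```

```bash
python3 - <<'E'
from idx import *
s=readout.sense();print(s['time_s'],s['eef_pos'],s['force'])
C=cam('wrist');im,d=cams.capture('wrist');np.savez('w4.npz',im=im,d=d,C=np.array([C],dtype=object))
print('wrist',meas('wrist',im,C))
hub,R,pick,dark,g=angs(im,C,np.array([552.4,-92.9]));print('hub',hub)
B,_=cams.capture('side');print('side',meas('side',B))
B,_=cams.capture('scene');print('scene',meas('scene',B))
u,v=proj('wrist',[552.4,-92.9,44],C)[0].astype(int);print(u,v)
A=cv2.resize(im[max(v-75,0):v+75,max(u-120,0):u+80],(800,600),interpolation=3);cv2.imwrite('pics/w4.png',A[:,:,::-1])
E
```

```text
8.15 [553.31598241 -92.05000796 328.97952829] [-0.67952404 -0.08663725 -0.3799103 ]
wrist [(np.float64(-8.89), np.float32(59.9)), (np.float64(-7.54), np.float32(119.4))]
hub [551.43078224 -92.15256054]
side [(np.float64(-6.18), np.float32(27.4)), (np.float64(-5.56), np.float32(76.2))]
scene [(np.float64(-7.68), np.float32(38.5)), (np.float64(-6.18), np.float32(105.2))]
255 157
```

View pics/w4.png

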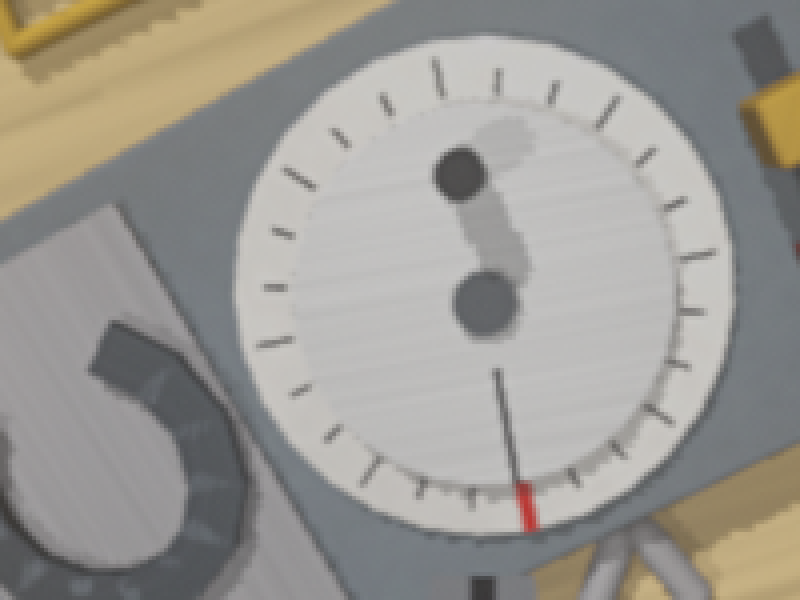

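Index end (518,482) sits about 2 mm short of the red line's inner-end centre (525,484), with measured differences of 0.6–1.5°. That's inside tolerance, but I'll nudge it on by about 1.3° for margin.

```bash
python3 - <<'E'
import arc,numpy as np
arc.hub=np.array([551.9,-92.5])
p0=np.array([553.3,-92.05])
arc.rows(p0,160.7,0,[arc.pose(172.4,40)])
q0,_=arc.pose(172.4,40)
arc.rows(q0,172.4,0,[arc.pose(172.4,d) for d in(24.2,)])
print(q0)
E
```

```text
5.63 2.85 0.0 -11.7 0
-0.00 -1.58 0.0 0.0 0
[509.61190968 -46.50307166]
```

Emit:
step_arm(plan="5.63 2.85 0 -8 0; 5.63 2.85 3 -11.7 0; 5.63 2.85 8 -11.7 0; 5.63 2.85 13 -11.7 0; 5.63 2.85 18 -11.7 0; 5.63 2.85 22 -11.7 0; 5.63 2.85 25 -11.7 0; 5.63 2.85 27 -11.7 0; 5.63 2.85 27 -11.7 0; 5.63 2.85 27 -11.7 0")

```text
time_s: 9.3
eef_pos: [508.8, -47.1, 58.2]
ee_rot: [-0.001, 0.065, 0.998, 0.0]
force: [0.4, 0.2, 0.3]
grip_width: -0.004
```

Emit:
step_arm(plan="0 -0.5 0 0 0; 0 -0.9 0 0 0; 0 -1.1 0 0 0; 0 -1.25 0 0 0; 0 -1.35 0 0 0; 0 -1.42 0 0 0; 0 -1.48 0 0 0; 0 -1.53 0 0 0; 0 -1.58 0 0 0; 0 -1.58 0 0 0")

```text
time_s: 10.3
eef_pos: [506.9, -62.9, 58.3]
ee_rot: [-0.0, 0.065, 0.998, 0.0]
force: [-0.2, 3.3, 1.2]
grip_width: -0.001
```

```bash
python3 - <<'E'
from idx import *
s=readout.sense();print(s['time_s'],s['eef_pos'],s['force'])
for n in('side','scene'):
    B,_=cams.capture(n);print(n,meas(n,B))
E
```

```text
10.3 [506.92048254 -62.91022822  58.28250917] [-0.20313597  3.34877401  1.15714276]
side [(np.float64(-3.85), np.float32(24.8)), (np.float64(-5.2), np.float32(55.4))]
scene [(np.float64(-5.46), np.float32(36.7)), (np.float64(-5.99), np.float32(85.3))]
```

Contact was gentle (3.3 N) and the dial moved about 2.3°. Back off and check from above.

Emit:
step_arm(plan="0 1 0 0 0; 0 2 0 0 0; 0 2 -3 0 0; 0 2 -8 0 0; -2 0 -13 0 0; -4.8 -2.3 -18 0 0; -4.8 -2.3 -23 0 0; -4.8 -2.3 -27 0 0; -4.8 -2.3 -27 0 0; -4.8 -2.3 -27 0 0")

```text
time_s: 11.4
eef_pos: [552.0, -91.6, 329.2]
ee_rot: [0.001, 0.065, 0.998, -0.0]
force: [0.9, 1.4, -0.6]
grip_width: -0.001
```

```bash
python3 - <<'E'
from idx import *
s=readout.sense();print(s['time_s'],s['eef_pos'],s['force'])
C=cam('wrist');im,d=cams.capture('wrist')
print('wrist',meas('wrist',im,C))
for n in('side','scene'):
    B,_=cams.capture(n);print(n,meas(n,B))
for z in (65,):
    hsv=cv2.cvtColor(im,cv2.COLOR_RGB2HSV)
    t=(hsv[:,:,0]>15)&(hsv[:,:,0]<30)&(hsv[:,:,1]>120); v,u=np.nonzero(t);W=onz('wrist',np.c_[u,v],65,C)
    k=np.hypot(W[:,0]-527,W[:,1]-34)<35;b=cv2.boxPoints(cv2.minAreaRect(np.c_[u,v][k].astype(np.float32)));print('tab',onz('wrist',b,65,C).round(1))
u,v=proj('wrist',[552.4,-92.9,44],C)[0].astype(int)
A=cv2.resize(im[max(v-75,0):v+75,max(u-90,0):u+110],(800,600),interpolation=3);cv2.imwrite('pics/w5.png',A[:,:,::-1])
E
```

```text
11.4 [552.04024008 -91.59786817 329.15395444] [ 0.91284925  1.35639679 -0.60425215]
wrist [(np.float64(-6.79), np.float32(67.0)), (np.float64(-7.46), np.float32(117.4))]
side [(np.float64(-4.31), np.float32(27.2)), (np.float64(-5.55), np.float32(75.9))]
scene [(np.float64(-5.68), np.float32(38.6)), (np.float64(-6.19), np.float32(104.9))]
tab [[512.9  11.1  65. ]
 [507.   47.1  65. ]
 [533.8  54.   65. ]
 [540.   17.4  65. ]]
```

View pics/w5.png

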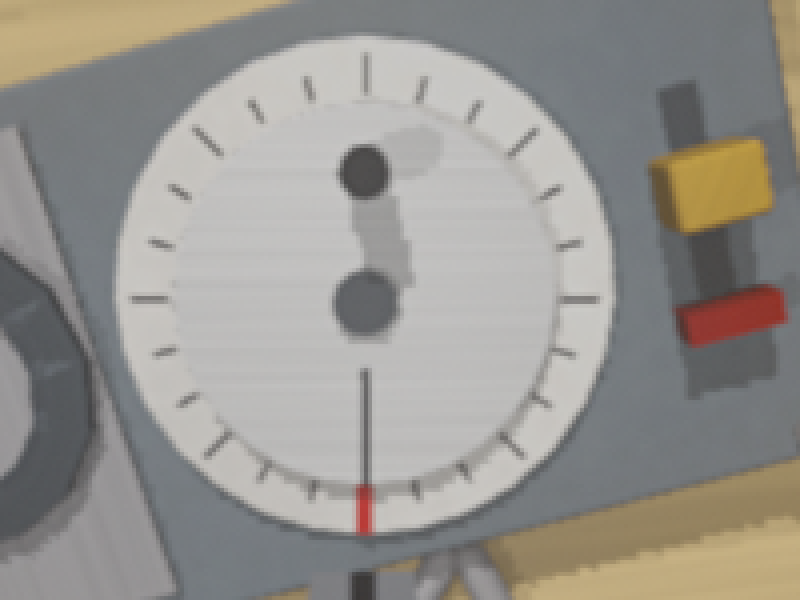

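Index line (365,485) now lies on the red line's centre (364,490). Dial is set. On to the lock tab: come down on its near side.

Emit:
step_arm(plan="4 5.5 0 -8 0; 7.85 11.2 3 -16 0; 7.85 11.2 8 -16 0; 7.85 11.2 13 -16 0; 7.85 11.2 18 -16 0; 7.85 11.2 22 -16 0; 7.85 11.2 25 -16 0; 7.85 11.2 27 -16 0; 7.85 11.2 28.3 -16 0; 7.85 11.2 28.3 -16 0")

```text
time_s: 12.55
eef_pos: [486.3, 29.7, 42.8]
ee_rot: [-0.003, -0.074, 0.997, 0.001]
force: [-0.0, -0.7, -0.0]
grip_width: -0.004
```

Emit:
step_arm(plan="-0.5 0 0 0 0; -0.9 0 0 0 0; -1.2 0 0 0 0; -1.5 0 0 0 0; -1.8 0 0 0 0; -2.1 0 0 0 0; -2.4 0 0 0 0; -2.7 0 0 0 0; -3.0 0 0 0 0; -3.0 0 0 0 0")

```text
time_s: 13.55
eef_pos: [518.5, 33.7, 45.3]
ee_rot: [0.0, -0.074, 0.997, 0.0]
force: [-0.2, 0.1, 0.7]
grip_width: 0.001
```

```bash
python3 - <<'E'
from idx import *
s=readout.sense();print(s['time_s'],s['eef_pos'],s['ee_rot'],s['force'])
im,_=cams.capture('scene');print(meas('scene',im));A=im[150:225,220:320];B,_=cams.capture('side');print(meas('side',B));B=B[165:240,230:330]
o=np.hstack([cv2.resize(x,(400,300),interpolation=3) for x in(A,B)]);cv2.imwrite('pics/c6.png',o[:,:,::-1])
E
```

```text
13.55 [518.49943056  33.68626921  45.26566028] [ 3.24621992e-04 -7.43555387e-02  9.97231743e-01  1.29056627e-05] [-0.22089082  0.13093003  0.65699674]
[(np.float64(-5.62), np.float32(39.7)), (np.float64(-6.16), np.float32(109.8))]
[(np.float64(-4.24), np.float32(29.4)), (np.float64(-5.55), np.float32(82.4))]
```

View pics/c6.png

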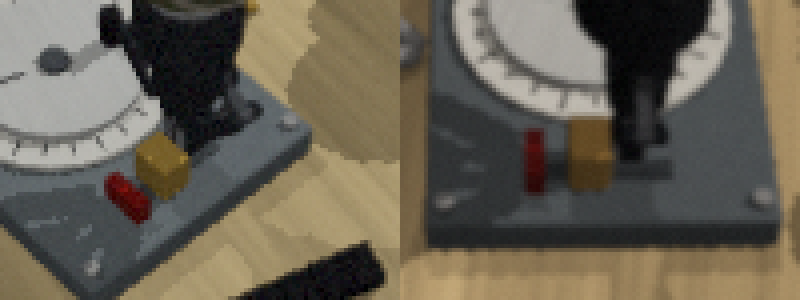

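Tab moved about 18 mm, with a gap still left to the stop (right half: 545 to 568) and the dial undisturbed. Continue in small steps.

Emit:
step_arm(plan="-0.2 0 0 0 0; -0.4 0 0 0 0; -0.55 0 0 0 0; -0.7 0 0 0 0; -0.8 0 0 0 0; -0.9 0 0 0 0; -1.0 0 0 0 0; -1.1 0 0 0 0; -1.1 0 0 0 0")

```text
time_s: 14.55
eef_pos: [529.0, 35.3, 45.2]
ee_rot: [0.0, -0.074, 0.997, 0.0]
force: [-1.3, -0.4, -1.5]
grip_width: -0.003
```

```bash
cat > gap.py <<'E'
from idx import *
s=readout.sense();print(s['time_s'],s['eef_pos'].round(1),s['force'].round(1))
B,_=cams.capture('side');print(meas('side',B))
hsv=cv2.cvtColor(B,cv2.COLOR_RGB2HSV)
# edges along jig x at y=130: red top z=50, tab top z=65
ax=np.array([np.cos(np.radians(8.4)),np.sin(np.radians(8.4))]);o=np.array([551.9,-92.5])+130*np.array([-ax[1],ax[0]])
for nm,z in(('tab',64),('red',49)):
  for dy in(-6,0,6):
    xs=np.arange(-40,70,.5);P=np.c_[o+xs[:,None]*ax+dy*np.array([-ax[1],ax[0]]),0*xs+z]
    uv=proj('side',P).astype(np.float32);h=cv2.remap(B,uv[:,:1],uv[:,1:],0)[:,0];q=cv2.cvtColor(h[None],cv2.COLOR_RGB2HSV)[0].astype(int)
    m=(q[:,1]>100)&((q[:,0]>10)&(q[:,0]<32) if nm=='tab' else ((q[:,0]<8)|(q[:,0]>170)))
    print(nm,xs[m][[0,-1]] if m.any() else None)
E
python3 gap.py
```

```text
14.55 [529.   35.3  45.2] [-1.3 -0.4 -1.5]
[(np.float64(-4.33), np.float32(28.9)), (np.float64(-5.57), np.float32(82.0))]
tab [ 5.  31.5]
tab [ 5.5 32. ]
tab [ 6. 32.]
red [36.5 46. ]
red [37.  48.5]
red [37. 49.]
```

Emit:
step_arm(plan="-0.1 0 0 0 0; -0.2 0 0 0 0; -0.25 0 0 0 0; -0.3 0 0 0 0; -0.35 0 0 0 0; -0.4 0 0 0 0; -0.4 0 0 0 0")

```text
time_s: 15.3
eef_pos: [532.9, 35.9, 45.3]
ee_rot: [0.0, -0.074, 0.997, 0.0]
force: [-1.5, -0.9, -1.0]
grip_width: 0.002
```

Emit:
step_arm(plan="-0.05 0 0 0 0; -0.05 0 0 0 0; -0.05 0 0 0 0")

```text
time_s: 15.6
eef_pos: [533.1, 35.9, 45.3]
ee_rot: [-0.0, -0.074, 0.997, 0.0]
force: [-4.7, -1.7, 1.2]
grip_width: 0.0
```

```bash
python3 gap.py
```

```text
15.6 [533.1  35.9  45.3] [-4.7 -1.7  1.2]
[(np.float64(-4.28), np.float32(29.1)), (np.float64(-5.55), np.float32(82.7))]
tab [10.  36.5]
tab [10.5 36.5]
tab [ 8. 37.]
red [36.5 46. ]
red [37.  48.5]
red [37. 49.]
```

Emit:
step_arm(plan="-0.04 0 0 0 0; -0.04 0 0 0 0; -0.04 0 0 0 0")

```text
time_s: 15.95
eef_pos: [533.1, 35.9, 45.3]
ee_rot: [-0.001, -0.074, 0.997, -0.0]
force: [-6.8, -1.6, 2.8]
grip_width: -0.0
```

Emit:
step_arm(plan="-0.04 0 0 0 0; -0.04 0 0 0 0; -0.04 0 0 0 0")

```text
time_s: 16.25
eef_pos: [533.1, 35.9, 45.3]
ee_rot: [-0.001, -0.075, 0.997, -0.0]
force: [-9.4, -2.0, 4.8]
grip_width: 0.0
```

The force rises while the position stays fixed, so the tab is home. Retreat and verify from above.

Emit:
step_arm(plan="0.3 0 0 0 0; 1 0 0 0 0; 2 0 0 0 0; 2 0 -3 0 0; 2 0 -8 0 0; 2 0 -13 0 0; 1 -3 -18 0 0; -2 -8 -23 0 0; -4 -12 -28 0 0; -4 -12 -28 0 0")

```text
time_s: 17.25
eef_pos: [590.9, -76.3, 325.5]
ee_rot: [0.001, -0.074, 0.997, -0.0]
force: [0.8, -0.0, -0.7]
grip_width: 0.004
```

```bash
python3 gap.py; python3 - <<'E'
from idx import *
C=cam('wrist');im,d=cams.capture('wrist');print('wrist',meas('wrist',im,C))
B,_=cams.capture('scene');print('scene',meas('scene',B))
cv2.imwrite('pics/w7.png',cv2.resize(im[:,:,::-1],(800,600),interpolation=3))
E
```

```text
17.25 [590.9 -76.3 325.5] [ 0.8 -0.  -0.7]
[(np.float64(-4.31), np.float32(27.0)), (np.float64(-5.55), np.float32(76.5))]
tab [10.  36.5]
tab [10.5 36.5]
tab [10.5 37. ]
red [36.5 48.5]
red [37.  48.5]
red [37. 49.]
wrist [(np.float64(-6.91), np.float32(60.4)), (np.float64(-7.53), np.float32(117.7))]
scene [(np.float64(-5.63), np.float32(37.9)), (np.float64(-6.2), np.float32(104.3))]
```

View pics/w7.png

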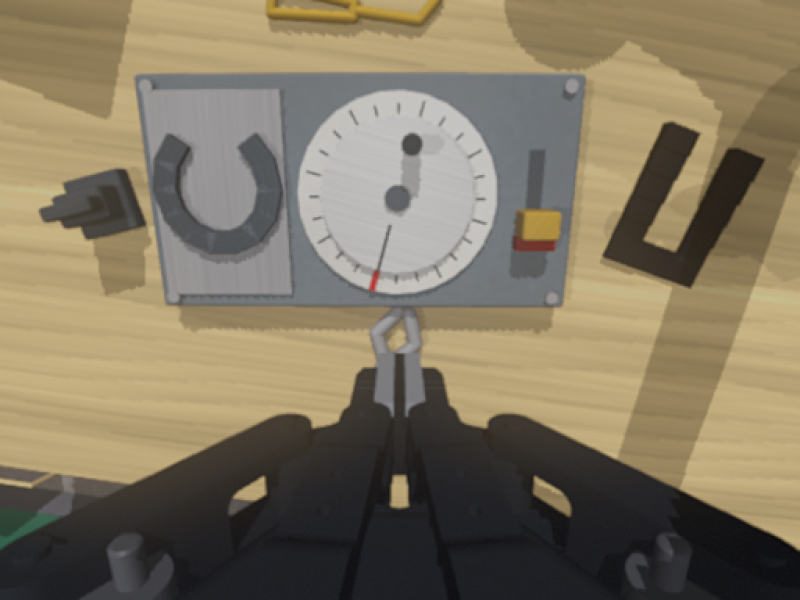

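The index line runs straight into the red line at (376,272). The tab at (538,225) is against the red stop, and the arm is clear at z = 325 mm.

```bash
python3 -c "
from rig import workorder
print(workorder.finish_job())"
```

```text
the job is handed in; nothing more can be done
None
```

The dial is set on the red line and the lock tab is fully home. I handed the job in at about 17.5 s of the 58 s allowed.

- **Dial:** I pushed the stud about 164° anticlockwise with the shut fingertips, including a final 2° nudge. The last checks put the index 0.6° (wrist), 0.6° (scene) and 1.2° (side) past the red line. That is about 0.8 to 1.6 mm, inside the 4 mm limit. The side camera disagrees with the others by about 0.6°; close-up it also reads the red line itself about 2° off.
- **Lock tab:** I pushed it until the force rose to about 11 N with no further movement. Its far face measured 36.5–37 mm along the jig's x, the same as the stop's near face. The dial did not move measurably while I pushed.
- **Other tools:** I never touched them on purpose, and they look unmoved in the last picture. I did not measure their positions again.
- **Arm:** It was clear of everything at hand-in.

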